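# Flip up the order plate and hold the spring clip open around its edge

### The arm

A 6-joint arm with a two-finger parallel gripper is mounted at the origin on the work surface. World frame = base frame: x ahead of the robot, y to its left, z up, the work surface at z = 0. Lengths are in m, angles in rad, forces in N, time in s.
With the tool pointing down it reaches from about 0.375 to 0.9 m from the base axis. Payload 3.1 kg.
Tool frame: the origin (TCP) lies midway between the tips of the shut fingers; the grasp point (between the pads) lies 19 mm behind it; z points along the fingers, y is the direction in which the jaws open and shut (so a half turn about z gives the same grasp; the last joint's range is limited). The gripper opens to 85 mm and grips with 20 to 120 N. Pads are 22 mm wide; open, the fingers measure 114 mm over their backs; the gripper's body (76 mm by 85 mm) begins 54 mm behind the grasp point. The pads swing forward as they close: fully open they stand 13 mm farther back than shut.
Start: joints at [0.946, 0.527, 1.433, -0, 1.181, -0.178], TCP at [0.27, 0.564, 0.231] pointing down, gripper open.
Joint ranges: [-3.08, 3.08], [-0.75, 2.2], [0.22, 2.44], [-1.43, 4.57], [0, 2.65], [-2.85, 2.85]. Speed limits (rad/s): [2.79, 2.79, 3.14, 3.14, 3.14, 3.14].

### API

Orientations are given as a unit quaternion [x, y, z, w].
In Python, from station import manip gives the robot as it stands.
- The arm moves only by the tool servo_tool, never from a script. Its argument "motion" is a list of rows, each a list of 7 numbers: the shift along the tool's x, y, z in mm, then the turn, a rotation vector about the tool's x, y, z in rad, then the opening, from -1 (shut) to 1 (fully open), so that 0 is half open. In form: [[x, y, z, rx, ry, rz, hand], ...]. A call has 1 to 12 rows; each row shifts and turns the pose as measured when the row begins, along the tool's axes as they then stand; what a row does not reach is not made up. A row lasts 1/12 s, in which the tool goes at most 41.7 mm and 7.16 degrees, less where a joint would pass 70% of its speed; a pose out of reach is approached as far as the arm can. A call with a gripper value outside its range is refused whole. The fingers move at their own pace and stop on an object; "grip_force" is the grip in N (left out, the last holds). Time passes only in rows, so rows that do not move let the fingers close. It gives the time, the measured TCP pose, the force and the opening at its end, in the units of the state.
- manip.sense(): the state, without advancing time (a new reading comes with each control period).
- manip.snapshot(name): name is "scene" or "top" or "wrist"; returns a dict with "frame" (480x640x3 uint8, red, green, blue), "mtx" (3x3 intrinsics, pixels), "dist_coeffs" ([k1, k2, p1, p2, k3] as OpenCV has them; the pictures are not rectified), "world_from_camera" (4x4, takes a point from camera to world coordinates). Camera axes: x right, y up, looking along -z (the intrinsics and any distortion apply to the point x, -y, -z); pixel columns grow to the right and rows downward; lengths in m; the calibration is good to about 2 mm. A picture is of the moment at which its call begins. There is no depth.
- manip.sign_off(): hands the job in, once; it reports no verdict.
The state is a dict: "t": time; "q": joint angles; "qd": joint speeds; "tau": joint torques, N m; "tcp_pos": TCP position; "tool_rot": TCP orientation; "force": force on the tool from outside, world axes, zero at the start; "ft_torque": the same for the moment, N m; "finger_gap": opening from 0.0 (shut) to 1.0 (fully open).
Only numpy, scipy, OpenCV 4.12 (cv2) and the standard library are available. Lean on these libraries where they do the work, as an engineer would, in place of code of your own. Each camera call takes 0.05 s, during which the arm holds its last target.

### The job

First swing the order plate up on its hinge until it stands fully upright and shows its green face, while the red clip still waits on its rest. Then take the clip by squeezing its two levers so that its jaws gape wide, lift it off the rest, and bring it down from above, jaws square to the plate, over the yellow mark in the middle of the plate's top edge, so that the edge reaches well in between the open jaws. Finish while still holding it there, wide open and upright, clear of the plate on both sides and not resting on it, ready for a ticket; never let it bite the plate, and leave the other kitchen things where they are.

Things in the scene. Friction and masses are not known exactly. Their poses are not given: they have to be found in the camera images.
- plate_hinge (a point): centre of the order plate's hinge line, 45 mm above the table. The rigid plate is 90 mm long from the hinge, 120 mm wide, 5 mm thick, cream on one face, green on the other, with a yellow patch at the middle of its free edge. Axes turn with the plate: x from hinge to free edge, y along the hinge, z out of the cream face
- plate_edge (a point): middle of the plate's free edge (half-way through its thickness), 90 mm along x from plate_hinge, at the yellow patch. Axes as plate_hinge. With the plate upright it is the middle of the top edge, 135 mm above the table, right above plate_hinge
- plate_pin (a point): grip point on the round brass pin (10 mm diameter) that sticks out 48 mm from one side of the plate, parallel to the hinge; the point is 28 mm out from the plate's side, 75 mm along x and 88 mm along y from plate_hinge. The pin may turn between the fingers as the plate swings. Axes as plate_hinge
- plate (a joint): angle of the plate in rad: 0 lying level, cream face up, reaching away from the robot 45 mm above the table; 1.571 (its stop) upright, green face turned away from the robot. Starts between 0 and 0.4. Hinge friction of 0.12 N m (with the plate's 150 g about 2.5 N at the pin) keeps it wherever it is left
- rest: fixed clip rest: wooden foot 70 x 90 x 12 mm with an upright steel fin 5 mm thick, 40 mm long (along its x) and 30 mm high on top, its top 42 mm above the table. Origin at the centre of the underside; y is the direction in which the parked clip opens
- clip_grip (a point): grasp centre of the red spring clip (70 g), midway between its levers, 36 mm above its pivot. It stands jaws down astride the rest's fin, 22 mm wide along its x (the pivot), and opens along its y. Lever tops, 45 mm above the pivot, are 51 mm apart over the outsides when parked, 20 mm and upright when squeezed. They need 5 N at first, 9 N fully squeezed: grip with 15 to 30 N. z points up
- clip_mouth (a point): point midway between the jaws, 42 mm below the clip's pivot, 78 mm below clip_grip, 3 mm above the jaw tips; axes as clip_grip. Jaws are 22 mm wide; the gap between them is 5.8 mm at joint value 0 and about 30 mm fully open. An edge finds free room up to 34 mm above this point
- clip_open (a joint): how far each clip lever is squeezed, rad: about 0 when parked on the fin (spring holds it shut), 0.33 fully open at the stop; the other lever moves equally. Each jaw moves outward by about 42 mm per rad
- clip: the red spring clip as a whole, origin on its pivot, axes as clip_grip
- garlic_keeper: bystander: cream ceramic garlic keeper, 110 mm across, 129 mm high, origin at its underside
- pan_big: bystander: round aluminium dough pan, 200 mm across, 40 mm high, origin at its underside; a smaller pan is nested in it
- pan_small: bystander: round aluminium dough pan, 166 mm across, 45 mm high, nested in the bigger pan, origin at its underside
- tongs: bystander: stainless tongs lying on the ledge, 260 mm long, 20 mm high
- basting_brush: bystander: basting brush lying on the ledge, about 200 mm long
- timer: bystander: white plastic timer dial with a red press button, 66 mm across, 34 mm high, origin at its underside
- stand: fixed stand of the order plate, origin at its underside, below the hinge: wooden foot 85 x 130 x 14 mm reaching 30 mm from the hinge line on its +x side (where the plate lies) and 55 mm on the other, with two steel posts up to the hinge. y runs along the hinge
Things that resemble listed ones, but are neither listed nor needed, are in the scene too. What is shaped like the stand but blue is not meant.

How it is judged:
On the way, in this order (a step that is already met when the one before it is completed fails the run):
1. the plate has been swung upright while the clip still waits on its rest (value of joint plate above 1.47 rad and distance of clip from where it was at the start of the episode below 0.02 m), for 0.2 s.
2. the clip is squeezed open by the fingers and lifted off its rest (value of joint clip_open above 0.2 rad and height (world z) of clip above 0.095 m and contact force between clip and the fingers above 2 N), for 0.2 s.
At the end, for the whole second after the job is handed in: Plate hinge above 1.47 rad; fingers squeeze the clip (over 2 N) past 0.2 rad a lever; clip at rest, upright and square within 0.3 rad; clip_mouth 8 to 36 mm below the top edge, within 9 mm of the plate's mid-plane and 20 mm of the edge's middle; under 0.4 N between clip and plate (value of joint plate above 1.47 rad and value of joint clip_open above 0.2 rad and contact force between clip and the fingers above 2 N and contact force between clip and plate below 0.4 N and x of clip_mouth in the frame of plate_edge between -0.036 and -0.008 m and y of clip_mouth in the frame of plate_edge between -0.02 and 0.02 m and z of clip_mouth in the frame of plate_edge between -0.009 and 0.009 m and angle between the y axis of clip and the z axis of plate_edge, either way round below 0.3 rad and angle between clip's own z axis and vertical below 0.3 rad and linear speed of clip below 0.03 m/s); the arm keeps its last pose, push and grip.
It fails at once if the clip bites or is rammed onto the plate (over 8 N) (contact force between clip and plate above 8 N).
It fails at once if a bystander is shifted by more than 30 mm (distance of any of garlic_keeper, pan_big, pan_small, tongs, basting_brush, timer from where it was at the start of the episode above 0.03 m).
It also fails if it takes over 64 s, if anything falls off the work surface, if the arm or the gripper's body presses on something with over 40 N, if the wrist force passes 120 N, or if a joint passes its speed limit or range.

## Working session

There is one attempt and no reset: what is moved stays moved. The work goes in short steps, Python scripts to look and compute and a tool call to move; the robot and the scene stay as the last step left them, time stands still between calls to the robot, and variables do not carry over. Pictures are saved under pics/ and viewed, and the job is handed in when it is done.

Besides the shell and the picture viewer there is one more tool, called after "Request:" in YAML: its name, and indented under it one key for each argument. servo_tool: Moves the arm, as the interface text tells. Its arguments: {"type":"object","properties":{"motion":{"type":"array"},"grip_force":{"type":"number"}},"required":["motion"]}

```bash
ls; mkdir -p pics; cat > h.py <<'E'
import numpy as np, cv2
from station import manip
def snap(n,f=None):
    s=manip.snapshot(n)
    if f: cv2.imwrite('pics/'+f,cv2.cvtColor(s['frame'],cv2.COLOR_RGB2BGR))
    return s
def ray(s,u,v):
    p=cv2.undistortPoints(np.array([[[u,v]]],float),np.array(s['mtx'],float),np.array(s['dist_coeffs'],float))[0,0]
    T=np.array(s['world_from_camera']); d=T[:3,:3]@np.array([p[0],-p[1],-1.]); return T[:3,3],d/np.linalg.norm(d)
def onz(s,u,v,z):
    o,d=ray(s,u,v); return o+d*(z-o[2])/d[2]
def tri(s1,p1,s2,p2):
    o1,d1=ray(s1,*p1);o2,d2=ray(s2,*p2)
    A=np.stack([d1,-d2],1);t=np.linalg.lstsq(A,o2-o1,rcond=None)[0]
    a=o1+d1*t[0];b=o2+d2*t[1];return (a+b)/2,np.linalg.norm(a-b)
def proj(s,P):
    T=np.linalg.inv(np.array(s['world_from_camera'])); c=T[:3,:3]@np.array(P,float)+T[:3,3]
    return cv2.projectPoints(np.array([[c[0],-c[1],-c[2]]]),np.zeros(3),np.zeros(3),np.array(s['mtx'],float),np.array(s['dist_coeffs'],float))[0][0,0]
E
python3 - <<'E'
from h import *
import pickle
d={}
for n in('scene','top','wrist'):
    s=snap(n,n+'0.png');d[n]=s;print(n,np.round(s['world_from_camera'],3).tolist(),np.round(s['mtx'],1).tolist())
pickle.dump(d,open('s0.pkl','wb'))
print(manip.sense())
E
```

```text
pics
scene [[0.817, -0.3, 0.493, 1.092], [0.577, 0.449, -0.683, -0.755], [-0.017, 0.842, 0.539, 0.717], [0.0, 0.0, 0.0, 1.0]] [[520.9, 0.0, 317.5], [0.0, 520.9, 235.4], [0.0, 0.0, 1.0]]
top [[0.018, 0.993, -0.113, 0.394], [-1.0, 0.02, 0.019, 0.037], [0.021, 0.113, 0.993, 1.187], [0.0, 0.0, 0.0, 1.0]] [[478.1, 0.0, 320.3], [0.0, 478.1, 246.8], [0.0, 0.0, 1.0]]
wrist [[0.432, -0.854, -0.29, 0.195], [0.902, 0.408, 0.14, 0.601], [-0.001, -0.322, 0.947, 0.374], [0.0, 0.0, 0.0, 1.0]] [[389.2, 0.0, 316.2], [0.0, 389.2, 235.6], [0.0, 0.0, 1.0]]
{'t': 0.15, 'q': array([ 9.45487378e-01,  5.28280487e-01,  1.43363850e+00, -9.67489818e-06,
        1.18142378e+00, -1.78474212e-01]), 'qd': array([ 2.08635903e-05, -3.69277852e-03, -2.08229992e-03, -3.41578391e-04,
        3.06356037e-04, -1.38846496e-03]), 'tau': array([ 6.75529282e-04, -4.42742479e+01, -1.78276670e+01, -2.84357648e-04,
        5.68232179e-03, -9.51065829e-06]), 'tcp_pos': array([0.26969162, 0.56318405, 0.2305316 ]), 'tool_rot': array([ 2.21561464e-01,  9.75146016e-01, -8.07087024e-04, -3.38170870e-04]), 'force': array([-0.42875956, -0.02163026,  0.24287162]), 'ft_torque': array([-0.00836369, -0.01222094, -0.0326252 ]), 'finger_gap': 0.9978948946601871}
```

View pics/scene0.png

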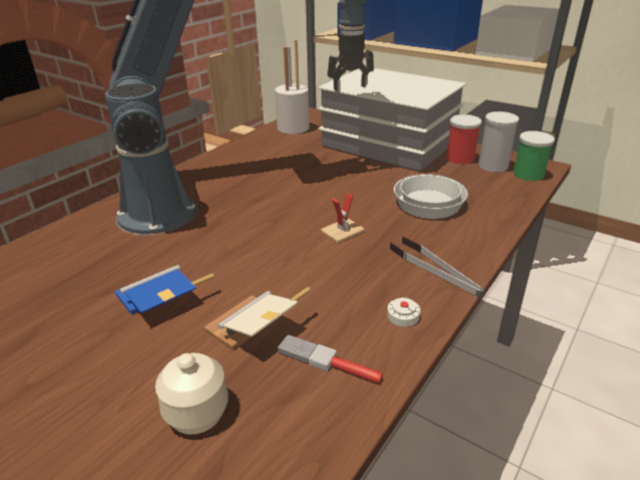

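View pics/top0.png

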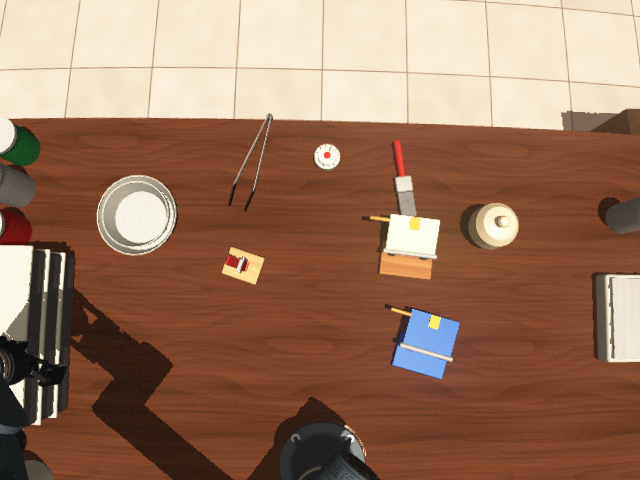

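View pics/wrist0.png

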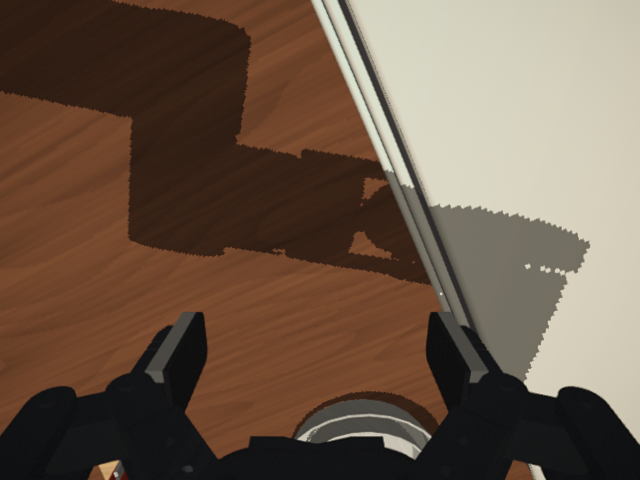

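The plate with the cream face is at top (413,240) / scene (258,312). The blue one at top (427,343) is the look-alike, ruled out by its colour. The clip and rest are at top (240,265). I'll check enlarged crops next.

```bash
python3 - <<'E'
import cv2,numpy as np
t=cv2.imread('pics/top0.png');s=cv2.imread('pics/scene0.png')
def c(i,x,y,w,h,k):return cv2.resize(i[y:y+h,x:x+w],None,fx=k,fy=k,interpolation=cv2.INTER_CUBIC)
a=c(t,360,200,100,85,4);b=c(t,210,240,100,75,4)
cc=c(s,195,280,130,75,4)[:340,:400];cc=c(s,200,280,120,75,400/120);d=c(s,300,185,80,60,5)
o=np.zeros((600,800,3),np.uint8)
for im,(x,y) in((a,(0,0)),(b,(400,0)),(cc,(0,345)),(d,(400,300))):
    h,w=im.shape[:2];h=min(h,600-y);w=min(w,800-x);o[y:y+h,x:x+w]=im[:h,:w]
cv2.imwrite('pics/crops.png',o)
E
```

```text
(no output)
```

View pics/crops.png

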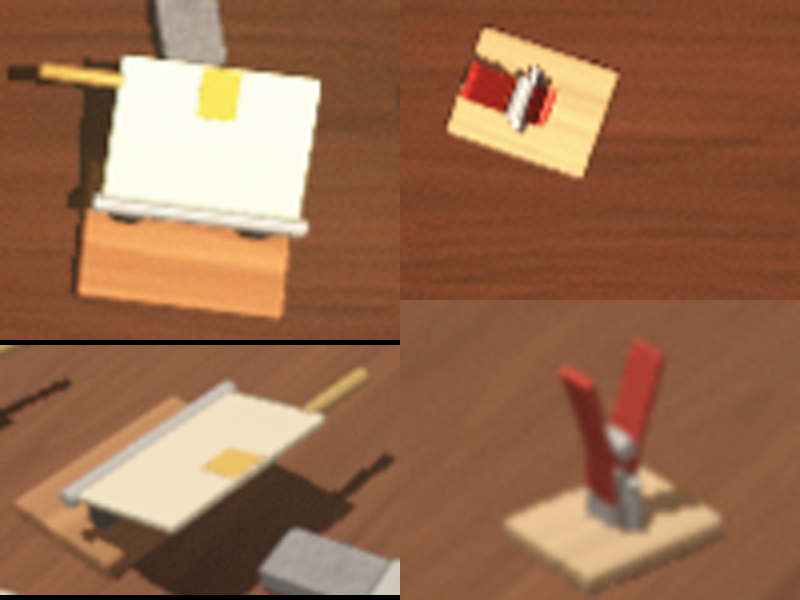

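The crops confirm both. The wooden-foot stand has a cream plate, a yellow patch and a pin on the left (+y) side. The only red clip stands on its fin on a light wooden foot. Next I'll triangulate.

```bash
python3 - <<'E'
from h import *
import pickle
d=pickle.load(open('s0.pkl','rb'));T=d['top'];S=d['scene']
tp=lambda x,y:(360+x/4-.4,200+y/4-.4)
sp=lambda x,y:(200+x*.3-.4,280+(y-345)*.3-.4)
t2=lambda x,y:(210+(x-400)/4-.4,240+y/4-.4)
s2=lambda x,y:(300+(x-400)/5-.4,185+(y-300)/5-.4)
R={}
for n,a,b in(('hingeL',tp(97,203),sp(228,386)),('hingeR',tp(306,228),sp(70,497)),('pintip',tp(40,72),sp(365,373)),('pinroot',tp(121,80),sp(307,409)),('cornR',tp(320,79),sp(174,530)),('cornL',tp(123,57),sp(326,416)),
 ('levL',t2(467,78),s2(572,370)),('levR',t2(552,106),s2(648,350))):
    p,e=tri(T,a,S,b);R[n]=p;print(n,p.round(4),round(e,4))
fc=[onz(T,*t2(*c),.012) for c in((485,28),(618,72),(582,178),(448,133))]
print(np.round(fc,4)); c=np.mean(fc,0);print('rest c',c)
for i in range(4): print(np.linalg.norm(fc[i]-fc[(i+1)%4]), np.degrees(np.arctan2(*(fc[(i+1)%4]-fc[i])[1::-1])))
sf=[onz(S,*s2(*c),.012) for c in((503,522),(588,588),(722,520),(640,468))];print('scene',np.mean(sf,0))
# stand foot back edge
f=[onz(T,*tp(*c),.014) for c in((80,295),(280,318))];print(f)
h=(R['hingeL']+R['hingeR'])/2;e=(R['cornL']+R['cornR'])/2
print('hinge',h,'edge',e,np.linalg.norm(e-h),'ang',np.arcsin((e-h)[2]/.09))
v=R['hingeL']-R['hingeR'];print('y dir yaw',np.degrees(np.arctan2(v[1],v[0]))-90,np.linalg.norm(v), 'pin/corner yaw',np.degrees(np.arctan2(*(R['pintip']-R['cornR'])[1::-1]))-90)
E
```

```text
hingeL [ 0.5187 -0.1381  0.0468] 0.0
hingeR [ 0.5068 -0.265   0.046 ] 0.0022
pintip [ 0.5949 -0.1003  0.0659] 0.0013
pinroot [ 0.5899 -0.149   0.0692] 0.0007
cornR [ 0.5932 -0.2692  0.0701] 0.0008
cornL [ 0.6038 -0.1497  0.0708] 0.0001
levL [0.4693 0.2173 0.092 ] 0.0432
levR [0.4845 0.1903 0.1121] 0.0367
[[0.524  0.2357 0.012 ]
 [0.4985 0.1526 0.012 ]
 [0.4328 0.1726 0.012 ]
 [0.4587 0.256  0.012 ]]
rest c [0.47849994 0.20422453 0.012     ]
0.0869843999110062 -107.10193590604163
0.06863871394819476 162.98078306610356
0.08728600942663593 72.78851484763223
0.06847205110998927 -17.27126201419279
scene [0.48357209 0.19610999 0.012     ]
[array([ 0.46502971, -0.13276917,  0.014     ]), array([ 0.45295639, -0.25752439,  0.014     ])]
hinge [ 0.51275616 -0.20153386  0.04642952] edge [ 0.59851941 -0.20943567  0.07045313] 0.08941425413591748 ang 0.27020500787113405
y dir yaw -5.316699275164851 0.12751223891894337 pin/corner yaw -0.5923862473189132
```

```bash
cat >> h.py <<'E'
from scipy.spatial.transform import Rotation as Ro
def down(azdeg):
    a=np.radians(azdeg); y=np.array([np.cos(a),np.sin(a),0]);z=np.array([0,0,-1.]);return Ro.from_matrix(np.stack([np.cross(y,z),y,z],1))
def go(p,R):
    s=manip.sense();Rc=Ro.from_quat(s['tool_rot'])
    print('tcp',s['tcp_pos'].round(4),'azy',round(np.degrees(np.arctan2(*Rc.as_matrix()[1::-1,1])),1),'t',round(s['t'],2),'F',s['force'].round(1),'gap',round(s['finger_gap'],3),'q',s['q'].round(2))
    print('shift tool mm',(Rc.inv().apply(np.array(p)-s['tcp_pos'])*1000).round(1),'turn',(Rc.inv()*R).as_rotvec().round(3))
E
python3 - <<'E'
from h import *
import pickle
d=pickle.load(open('s0.pkl','rb'));T=d['top'];S=d['scene']
t2=lambda x,y:(210+(x-400)/4-.4,240+y/4-.4)
s2=lambda x,y:(300+(x-400)/5-.4,185+(y-300)/5-.4)
for a,b in ((t2(467,78),s2(648,350)),(t2(552,106),s2(572,370))): print(tri(T,a,S,b))
for p in((397,143),(412,215),(400,178)): print('brush',onz(T,*p,.01))
go([.593,-.1206,.16],down(-5.3))
E
```

```text
(array([0.48402056, 0.22912178, 0.09789865]), np.float64(0.003918882144665672))
(array([0.46959813, 0.17985857, 0.10430986]), np.float64(0.0013744757313771646))
brush [ 0.80064653 -0.17761475  0.01      ]
brush [ 0.61362101 -0.21485542  0.01      ]
brush [ 0.708363   -0.18476698  0.01      ]
tcp [0.2697 0.5632 0.2305] azy 64.4 t 0.15 F [-0.4 -0.   0.2] gap 0.998 q [ 0.95  0.53  1.43 -0.    1.18 -0.18]
shift tool mm [-587.1 -476.8   71.2] turn [-2.000e-03  1.000e-03  1.216e+00]
```

Request:
servo_tool:
  motion:
    - [0, 0, -25, 0, 0, 0, 1]
    - [0, 0, -25, 0, 0, 0, 1]
    - [-31, -25, 0, 0, 0, 0, 1]
    - [-31, -25, 0, 0, 0, 0, 1]
    - [-31, -25, 0, 0, 0, 0, 1]
    - [-31, -25, 0, 0, 0, 0, 1]
    - [-31, -25, 0, 0, 0, 0, 1]
    - [-31, -25, 0, 0, 0, 0, 1]
    - [-31, -25, 0, 0, 0, 0, 1]
    - [-31, -25, 0, 0, 0, 0, 1]
    - [-31, -25, 0, 0, 0, 0, 1]
    - [0, 0, 0, 0, 0, 0, 0.3]
  grip_force: 30

```text
t: 1.15
tcp_pos: [0.4293, 0.2289, 0.2793]
tool_rot: [0.217, 0.976, -0.002, -0.0]
force: [-0.1, 0.6, 0.7]
finger_gap: 0.884
```

```bash
python3 - <<'E'
from h import *
go([.593,-.1206,.16],down(-5.3))
snap('wrist','w1.png')
E
```

```text
tcp [0.4293 0.2289 0.2793] azy 65.0 t 1.15 F [-0.1  0.6  0.7] gap 0.884 q [ 0.26  0.28  1.71 -0.    1.16 -0.87]
shift tool mm [-296.1 -246.9  120.6] turn [-0.003  0.003  1.226]
```

View pics/w1.png

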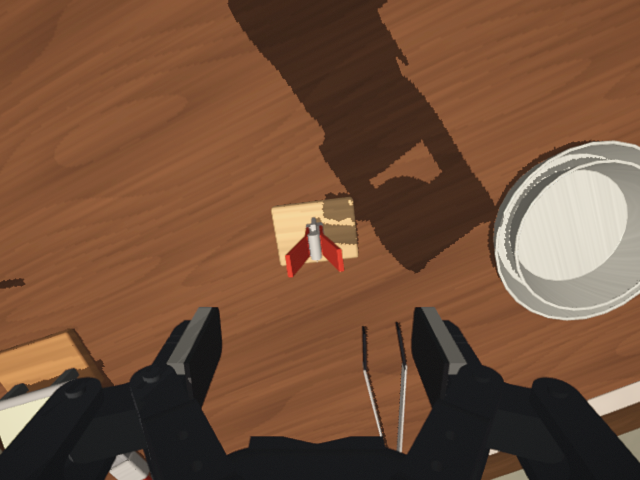

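The wrist view shows the clip on its rest, with lever tops at (290,270) and (341,266), and the plate at lower left. I'll save this view and cross-check the clip.

```bash
python3 - <<'E'
from h import *
import pickle
s=snap('wrist');pickle.dump(s,open('w1.pkl','wb'))
a=onz(s,290,265,.101);b=onz(s,340.5,260,.101);print(a,b,(a+b)/2,np.degrees(np.arctan2(*(a-b)[1::-1])))
f=[onz(s,*p,.012) for p in((272,208),(353,199),(357,257),(281,264))];print(np.mean(f,0))
cv2.imwrite('pics/w1c.png',cv2.cvtColor(cv2.resize(s['frame'][190:290,250:380],None,fx=6,fy=6,interpolation=cv2.INTER_CUBIC),cv2.COLOR_RGB2BGR))
E
```

```text
[0.4669054  0.18839138 0.101     ] [0.48154131 0.2313538  0.101     ] [0.47422336 0.20987259 0.101     ] -108.81231992541842
[0.47552803 0.20938563 0.012     ]
```

View pics/w1c.png

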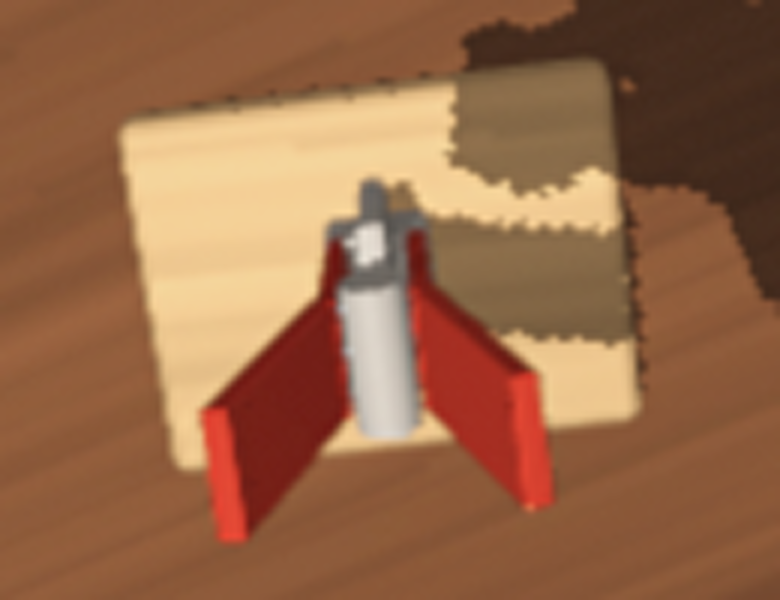

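Request:
servo_tool:
  motion:
    - [-31, -25, 0, 0, 0, 0, 0.2]
    - [-31, -25, 0, 0, 0, 0, 0.2]
    - [-31, -25, 0, 0, 0, 0, 0.2]
    - [-31, -25, 0, 0, 0, 0, 0.2]
    - [-31, -25, 0, 0, 0, 0, 0.2]
    - [-31, -25, 0, 0, 0, 0, 0.2]
    - [-31, -25, 0, 0, 0, 0, 0.2]
    - [-31, -25, 0, 0, 0, 0, 0.2]
    - [-31, -25, 0, 0, 0, 0, 0.2]
    - [0, 0, 0, 0, 0, 0.12, 0.2]
    - [0, 0, 0, 0, 0, 0.12, 0.2]
    - [0, 0, 0, 0, 0, 0.12, 0.2]

```text
t: 2.25
tcp_pos: [0.5935, -0.0781, 0.2732]
tool_rot: [0.377, 0.926, 0.002, -0.005]
force: [-0.6, -0.0, 0.0]
finger_gap: 0.598
```

Request:
servo_tool:
  motion:
    - [0, 0, 0, 0, 0, 0.12, 0.2]
    - [0, 0, 0, 0, 0, 0.12, 0.2]
    - [0, 0, 0, 0, 0, 0.12, 0.2]
    - [0, 0, 0, 0, 0, 0.12, 0.2]
    - [0, 0, 0, 0, 0, 0.12, 0.2]
    - [0, 0, 0, 0, 0, 0.12, 0.2]
    - [0, 0, 0, 0, 0, 0.12, 0.2]
    - [0, 0, 20, 0, 0, 0, 0.2]
    - [0, 0, 20, 0, 0, 0, 0.2]
    - [0, 0, 0, 0, 0, 0, 0.2]

```text
t: 3.08
tcp_pos: [0.5951, -0.0531, 0.2295]
tool_rot: [0.73, 0.684, 0.001, -0.01]
force: [-1.1, 0.2, -0.3]
finger_gap: 0.597
```

```bash
python3 - <<'E'
from h import *
go([.593,-.1206,.14],down(-5.3))
snap('wrist','w2.png')
E
```

```text
tcp [ 0.5951 -0.0531  0.2295] azy -3.7 t 3.08 F [-1.1  0.2 -0.3] gap 0.597 q [-0.28  0.5   1.5   0.01  1.17 -0.22]
shift tool mm [-68.9   3.5  88.5] turn [-0.014 -0.015  0.028]
```

View pics/w2.png

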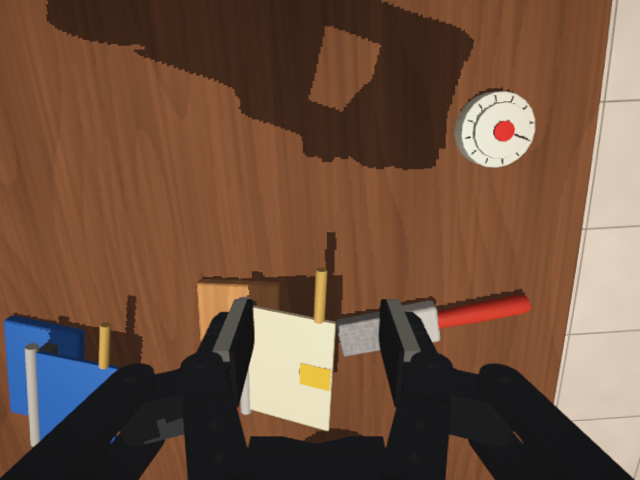

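Wrist view: the brass pin runs from tip (322,268) to root (319,322), the plate lies between the fingers, and the brush is beyond it. I'll check the pin prediction against this view.

```bash
python3 - <<'E'
from h import *
s=snap('wrist')
for P in([.5949,-.1003,.0659],[.593,-.1206,.065],[.59,-.149,.066]): print(proj(s,P))
print(onz(s,322,270,.066),onz(s,319.5,320,.066))
E
```

```text
[320.1387491 268.3989694]
[319.38040824 289.45073213]
[317.97634673 318.70108658]
[ 0.59641151 -0.1018396   0.066     ] [ 0.59128755 -0.15040167  0.066     ]
```

Request:
servo_tool:
  motion:
    - [-35, 0, 20, -0.01, -0.01, 0.03, 0.2]
    - [-25, 0, 20, 0, 0, 0, 0.2]
    - [-5, 0, 20, 0, 0, 0, 0.2]
    - [0, 0, 5, 0, 0, 0, 0.2]
    - [0, 0, 0, 0, 0, 0, 0.2]

```text
t: 3.6
tcp_pos: [0.5991, -0.1171, 0.1727]
tool_rot: [0.737, 0.676, 0.006, 0.006]
force: [0.5, 0.5, 0.9]
finger_gap: 0.601
```

```bash
python3 - <<'E'
from h import *
go([.593,-.1206,.046],down(-5.3))
E
```

```text
tcp [ 0.5991 -0.1171  0.1727] azy -5.0 t 3.6 F [0.5 0.5 0.9] gap 0.601 q [-0.38  0.57  1.54  0.01  1.01 -0.29]
shift tool mm [ -4.1  -7.9 126.6] turn [ 0.017 -0.     0.005]
```

Request:
servo_tool:
  motion:
    - [-4, -7, 25, 0.015, 0, 0, 0.2]
    - [0, 0, 25, 0, 0, 0, 0.2]
    - [0, 0, 25, 0, 0, 0, 0.2]
    - [0, 0, 25, 0, 0, 0, 0.2]
    - [0, 0, 15, 0, 0, 0, 0.2]
    - [0, 0, 5, 0, 0, 0, 0.2]
    - [0, 0, 0, 0, 0, 0, 0.2]

```text
t: 4.18
tcp_pos: [0.605, -0.1179, 0.0618]
tool_rot: [0.735, 0.678, 0.007, 0.011]
force: [0.1, 0.5, 0.3]
finger_gap: 0.604
```

```bash
python3 - <<'E'
from h import *
go([.594,-.1206,.046],down(-5.3))
snap('wrist','w3.png')
E
```

```text
tcp [ 0.605  -0.1179  0.0618] azy -4.6 t 4.18 F [0.1 0.5 0.3] gap 0.604 q [-0.37  0.73  1.6   0.    0.78 -0.3 ]
shift tool mm [ -3.5 -11.1  15.6] turn [0.025 0.005 0.012]
```

View pics/w3.png

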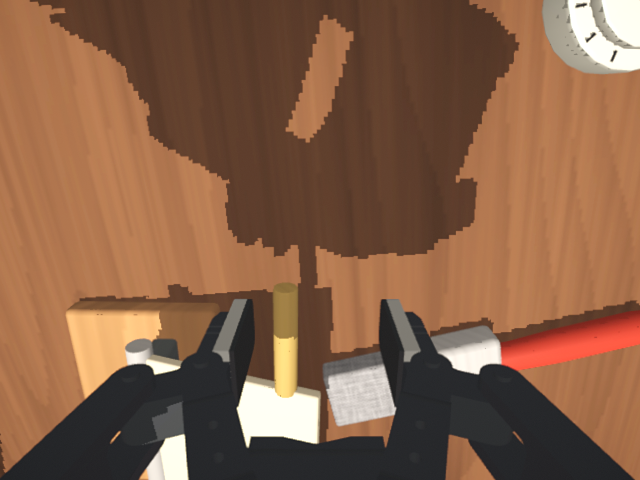

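The pin at (286,340) lies between the fingers, left of centre. I'll correct by −11 mm along tool y, then lower.

Request:
servo_tool:
  motion:
    - [-3, -10, 0, 0.025, 0.005, 0.012, 0.2]
    - [0, -4, 8, 0, 0, 0, 0.2]
    - [0, 0, 8, 0, 0, 0, 0.2]
    - [0, 0, 0, 0, 0, 0, 0.2]

```text
t: 4.57
tcp_pos: [0.5938, -0.1204, 0.051]
tool_rot: [0.739, 0.674, 0.002, 0.004]
force: [-0.7, 0.5, 0.1]
finger_gap: 0.601
```

```bash
python3 - <<'E'
from h import *
go([.594,-.1206,.046],down(-5.3))
E
```

```text
tcp [ 0.5938 -0.1204  0.051 ] azy -5.3 t 4.57 F [-0.7  0.5  0.1] gap 0.601 q [-0.38  0.74  1.62  0.    0.77 -0.29]
shift tool mm [-0.1  0.2  5. ] turn [0.009 0.003 0.001]
```

Now close on the pin.

Request:
servo_tool:
  motion:
    - [0, 0, 4, 0.01, 0, 0, 0.2]
    - [0, 0, 0, 0, 0, 0, -1]
    - [0, 0, 0, 0, 0, 0, -1]
    - [0, 0, 0, 0, 0, 0, -1]
    - [0, 0, 0, 0, 0, 0, -1]
    - [0, 0, 0, 0, 0, 0, -1]
    - [0, 0, 0, 0, 0, 0, -1]
  grip_force: 30

```text
t: 5.15
tcp_pos: [0.5922, -0.1207, 0.0464]
tool_rot: [0.739, 0.673, -0.003, -0.001]
force: [-0.5, -0.6, -0.3]
finger_gap: 0.097
```

```bash
python3 - <<'E'
from h import *
go([.594,-.1206,.046],down(-5.3))
E
```

```text
tcp [ 0.5922 -0.1207  0.0464] azy -5.3 t 5.15 F [-0.5 -0.6 -0.3] gap 0.097 q [-0.38  0.75  1.61 -0.01  0.78 -0.29]
shift tool mm [0.3 1.8 0.4] turn [-0.005  0.002 -0.001]
```

Request:
servo_tool:
  motion:
    - [0, -3, -8.5, 0, 0, 0, -1]
    - [0, -4, -8, 0, 0, 0, -1]
    - [0, -5, -7.5, 0, 0, 0, -1]
    - [0, -5.5, -7, 0, 0, 0, -1]
    - [0, -6.5, -6, 0, 0, 0, -1]
    - [0, 0, 0, 0, 0, 0, -1]

```text
t: 5.65
tcp_pos: [0.5677, -0.1181, 0.086]
tool_rot: [0.74, 0.673, -0.001, 0.0]
force: [-0.0, -1.4, -6.5]
finger_gap: 0.105
```

```bash
cat >> h.py <<'E'
def pin(th):
    a=np.radians(-5.3);X=np.array([np.cos(a),np.sin(a),0]);Y=np.array([-np.sin(a),np.cos(a),0])
    return np.array([.513,-.2015,.045])+X*.075*np.cos(th)+Y*.088+np.array([0,0,.075*np.sin(th)])
E
python3 - <<'E'
from h import *
s=manip.sense();R=Ro.from_quat(s['tool_rot']);g=s['tcp_pos']-R.apply([0,0,.019]);a=np.radians(-5.3)
print((g[2]-.045)/.075, np.arctan2(g[2]-.045,(g-np.array([.513,-.2015,0]))[:2]@[np.cos(a),np.sin(a)]))
go(pin(1.571)-[0,0,.019],down(-5.3))
snap('scene','s1.png')
E
```

```text
0.8006023988435335 0.9088388183945626
tcp [ 0.5677 -0.1181  0.086 ] azy -5.4 t 5.65 F [-0.  -1.4 -6.5] gap 0.105 q [-0.4   0.67  1.66 -0.    0.81 -0.3 ]
shift tool mm [ -0.2 -46.8 -14.9] turn [-0.001  0.002 -0.002]
```

View pics/s1.png

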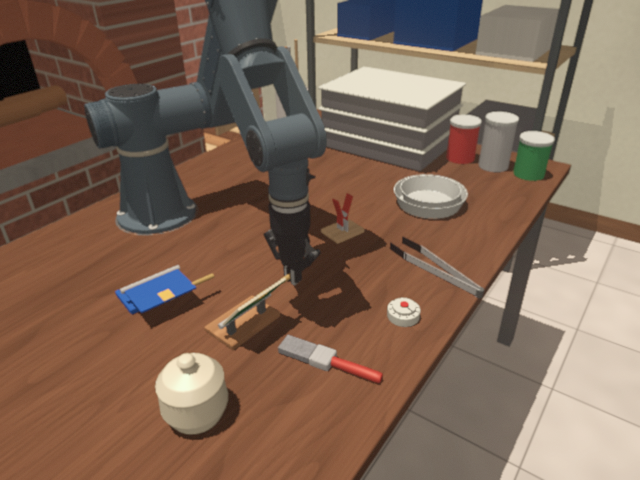

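The plate is swinging with the pin, now at about 0.9 rad. I'll continue along the arc.

Request:
servo_tool:
  motion:
    - [0, -7.5, -5, 0, 0, 0, -1]
    - [0, -8, -4, 0, 0, 0, -1]
    - [0, -8.5, -3, 0, 0, 0, -1]
    - [0, -9, -2, 0, 0, 0, -1]
    - [0, -9, -1, 0, 0, 0, -1]
    - [0, 0, 0, 0, 0, 0, -1]

```text
t: 6.2
tcp_pos: [0.5282, -0.1141, 0.1051]
tool_rot: [0.74, 0.673, 0.004, 0.006]
force: [0.4, -0.7, -8.2]
finger_gap: 0.102
```

```bash
python3 - <<'E'
from h import *
go(pin(1.571)-[0,0,.019],down(-5.3))
E
```

```text
tcp [ 0.5282 -0.1141  0.1051] azy -5.5 t 6.2 F [ 0.4 -0.7 -8.2] gap 0.102 q [-0.42  0.6   1.77  0.    0.76 -0.33]
shift tool mm [-0.5 -7.2  4. ] turn [ 0.014  0.003 -0.003]
```

Request:
servo_tool:
  motion:
    - [0, -5, 2, 0.01, 0, 0, -1]
    - [0, -4, 1, 0, 0, 0, -1]
    - [0, -3, 0, 0, 0, 0, -1]
    - [0, 0, 0, 0, 0, 0, -1]

```text
t: 6.53
tcp_pos: [0.521, -0.1135, 0.1051]
tool_rot: [0.741, 0.671, 0.005, 0.008]
force: [1.7, 0.9, -3.7]
finger_gap: 0.1
```

```bash
python3 - <<'E'
from h import *
go(pin(1.571)-[0,0,.019],down(-5.3))
snap('scene','s2.png');snap('top','t2.png')
a=cv2.imread('pics/s2.png')[210:360,180:340];b=cv2.imread('pics/t2.png')[200:300,360:460]
cv2.imwrite('pics/c2.png',np.hstack([cv2.resize(a,(420,394)),cv2.resize(b,(394,394))])[:, :800])
E
```

```text
tcp [ 0.521  -0.1135  0.1051] azy -5.6 t 6.53 F [ 1.7  0.9 -3.7] gap 0.1 q [-0.43  0.59  1.79  0.    0.75 -0.33]
shift tool mm [-0.3  0.1  4.1] turn [ 0.019  0.004 -0.006]
```

View pics/c2.png

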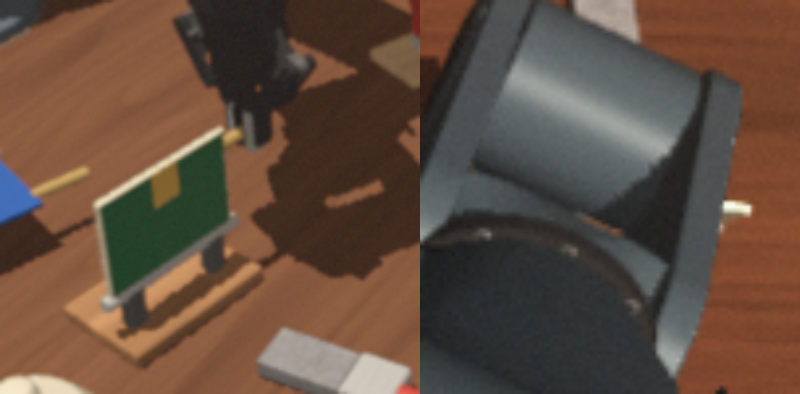

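The plate stands up with its green face showing, close to vertical. I'll press to the stop and watch the force rise.

Request:
servo_tool:
  motion:
    - [0, -4, 1, 0.02, 0, 0, -1]
    - [0, -4, 1, 0, 0, 0, -1]
    - [0, -4, 0, 0, 0, 0, -1]
    - [0, -3, 0, 0, 0, 0, -1]

```text
t: 6.97
tcp_pos: [0.5209, -0.1136, 0.1052]
tool_rot: [0.743, 0.67, 0.008, 0.013]
force: [8.8, 3.4, -8.6]
finger_gap: 0.1
```

```bash
python3 - <<'E'
from h import *
go(pin(1.571)-[0,0,.019],down(-5.3))
E
```

```text
tcp [ 0.5209 -0.1136  0.1052] azy -5.9 t 6.97 F [ 8.8  3.4 -8.6] gap 0.1 q [-0.43  0.59  1.8   0.01  0.73 -0.33]
shift tool mm [-0.2  0.1  4.2] turn [ 0.03   0.006 -0.011]
```

The force rises with no movement, so the plate is at its stop and the pin is where predicted. Release and go up.

Request:
servo_tool:
  motion:
    - [0, 0, 0, 0, 0, 0, 0]
    - [0, 0, 0, 0, 0, 0, 0.2]
    - [0, 0, 0, 0, 0, 0, 0.2]
    - [0, 0, 0, 0, 0, 0, 0.2]
    - [0, 0, -5, -0.01, 0, 0, 0.2]
    - [0, 0, -20, -0.01, 0, 0, 0.2]
    - [0, 0, -30, 0, 0, 0, 0.2]
    - [0, 0, -30, 0, 0, 0, 0.2]
    - [0, 0, -30, 0, 0, 0, 0.2]
    - [0, 0, -30, 0, 0, 0, 1]
    - [0, 0, 0, 0, 0, 0, 1]

```text
t: 7.88
tcp_pos: [0.5042, -0.1113, 0.2534]
tool_rot: [0.742, 0.671, 0.007, 0.01]
force: [0.6, -0.0, 0.7]
finger_gap: 0.864
```

```bash
python3 - <<'E'
from h import *
go([.474,.207,.24],down(73))
snap('scene','s3.png');snap('wrist','w4.png')
E
```

```text
tcp [ 0.5042 -0.1113  0.2534] azy -5.7 t 7.88 F [ 0.6 -0.   0.7] gap 0.864 q [-0.44  0.34  1.69  0.01  1.08 -0.34]
shift tool mm [313.7 -62.1  11.2] turn [ 0.018  0.019 -1.374]
```

View pics/s3.png

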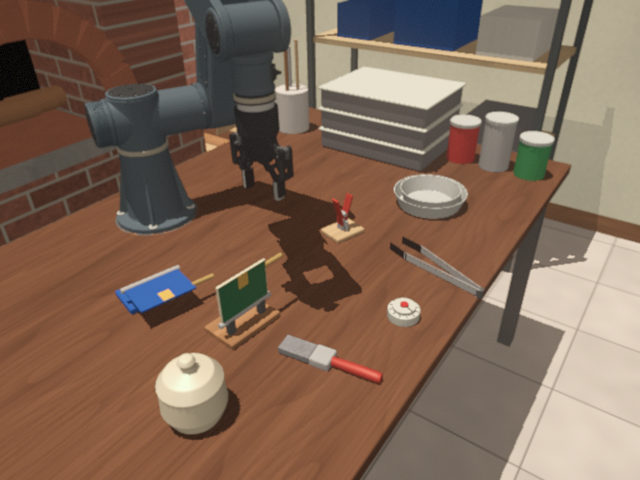

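View pics/w4.png

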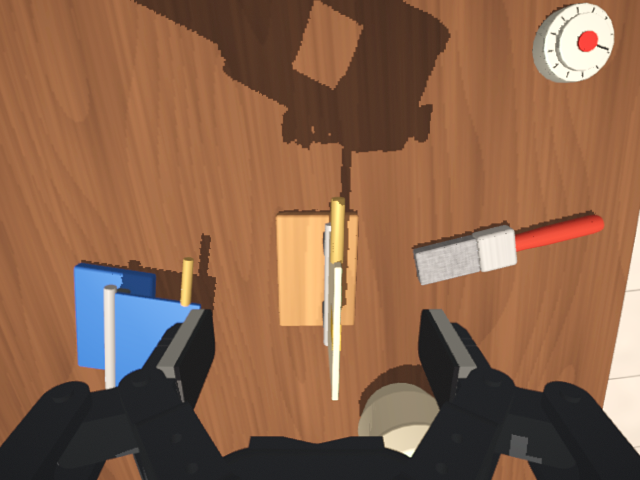

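Wrist view: the plate is upright, with its top edge as a narrow cream strip from about (338,264) to (335,399). In the scene the green face and yellow patch (243,281) show. I'll measure the top edge now.

```bash
python3 - <<'E'
from h import *
import pickle
w=snap('wrist');s=snap('scene');pickle.dump((w,s),open('p4.pkl','wb'))
a=cv2.resize(w['frame'][190:410,260:400],None,fx=2.7,fy=2.7,interpolation=cv2.INTER_CUBIC)
b=cv2.resize(s['frame'][245:345,200:300],None,fx=4.2,fy=4.2,interpolation=cv2.INTER_CUBIC)
o=np.zeros((600,800,3),np.uint8);o[:a.shape[0],:a.shape[1]]=a;o[:420,380:800]=b
cv2.imwrite('pics/c4.png',o[:,:,::-1])
E
```

```text
(no output)
```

View pics/c4.png

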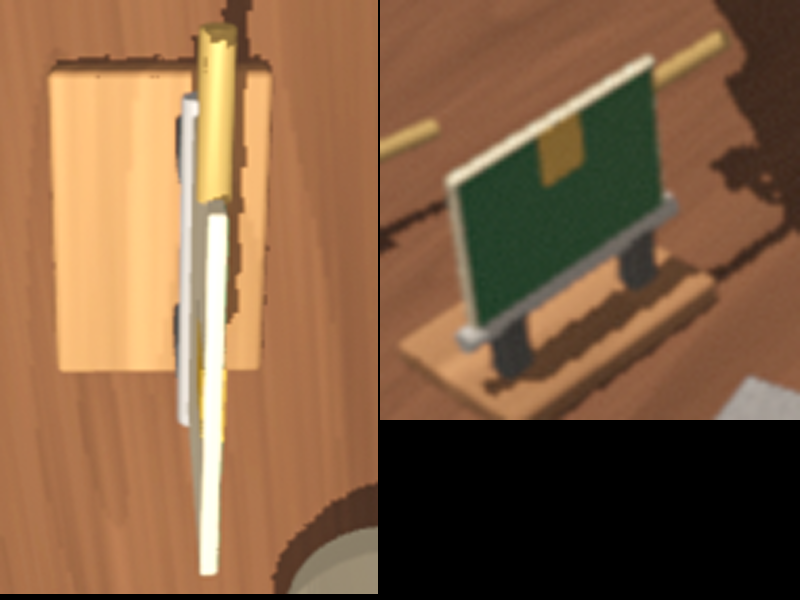

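```bash
python3 - <<'E'
from h import *
import pickle
w,s=pickle.load(open('p4.pkl','rb'))
W=lambda x,y:(260+x/2.7-.3,190+y/2.7-.3)
S=lambda x,y:(200+(x-380)/4.2-.4,245+y/4.2-.4)
a=onz(w,*W(217,214),.135);b=onz(w,*W(208,573),.135)
print('wrist',a,b,(a+b)/2,np.linalg.norm(a-b),np.degrees(np.arctan2(*(a-b)[1::-1]))-90)
c=onz(s,*S(651,60),.135);d=onz(s,*S(453,180),.135)
print('scene',c,d,(c+d)/2,np.linalg.norm(c-d))
A=tri(w,W(217,214),s,S(651,60));B=tri(w,W(208,573),s,S(453,180));print(A,B,(A[0]+B[0])/2)
print('yellow',onz(s,*S(560,115),.135))
w1=pickle.load(open('w1.pkl','rb'));s0=pickle.load(open('s0.pkl','rb'))
C=lambda x,y:(250+x/6-.4,190+y/6-.4)
t2=lambda x,y:(210+(x-400)/4-.4,240+y/4-.4);s2=lambda x,y:(300+(x-400)/5-.4,185+(y-300)/5-.4)
for n,p,ps in(('+y',C(535,440),s2(648,350)),('-y',C(227,475),s2(570,372))):
  print(n,onz(w1,*p,.101),tri(w1,p,s0['scene'],ps))
f=[onz(w1,*C(*p),.012) for p in((122,125),(603,62),(637,412),(180,468))];print(np.mean(f,0),[np.linalg.norm(f[i]-f[i-1]).round(4) for i in range(4)])
E
```

```text
wrist [ 0.5182688  -0.14016944  0.135     ] [ 0.50610874 -0.25907554  0.135     ] [ 0.51218877 -0.19962249  0.135     ] 0.11952626113125502 -5.839113885447247
scene [ 0.52249303 -0.1451032   0.135     ] [ 0.50961377 -0.26092116  0.135     ] [ 0.5160534  -0.20301218  0.135     ] 0.11653186407674689
(array([ 0.51868506, -0.14151621,  0.13147013]), np.float64(0.0006982191193834071)) (array([ 0.50687355, -0.25968931,  0.1334384 ]), np.float64(0.0019532394347490513)) [ 0.5127793  -0.20060276  0.13245426]
yellow [ 0.51625203 -0.20043916  0.135     ]
+y [0.48347623 0.22880659 0.101     ] (array([0.48371086, 0.22786621, 0.09825665]), np.float64(0.002066538659759231))
-y [0.46922628 0.18467449 0.101     ] (array([0.46752617, 0.1835495 , 0.10109878]), np.float64(0.004009118705203508))
[0.47684559 0.20641416 0.012     ] [np.float64(0.0682), np.float64(0.0879), np.float64(0.0684), np.float64(0.0877)]
```

Request:
servo_tool:
  motion:
    - [34, -9, 0, 0.01, 0.01, 0, 1]
    - [35, -9, 0, 0, 0, 0, 1]
    - [35, -9, 0, 0, 0, 0, 1]
    - [35, -9, 0, 0, 0, 0, 1]
    - [35, -9, 0, 0, 0, 0, 1]
    - [35, -9, 0, 0, 0, 0, 1]
    - [35, -9, 0, 0, 0, 0, 1]
    - [0, 0, 0, 0, 0, -0.12, 1]
    - [0, 0, 0, 0, 0, -0.12, 1]
    - [0, 0, 0, 0, 0, -0.12, 1]
    - [0, 0, 0, 0, 0, -0.12, 1]
    - [0, 0, 0, 0, 0, -0.12, 1]

```text
t: 9.08
tcp_pos: [0.4465, 0.1502, 0.2275]
tool_rot: [0.506, 0.862, -0.006, -0.023]
force: [0.1, 0.9, -0.4]
finger_gap: 1.003
```

Request:
servo_tool:
  motion:
    - [0, 0, 0, 0, 0, -0.12, 1]
    - [0, 0, 0, 0, 0, -0.12, 1]
    - [0, 0, 0, 0, 0, -0.12, 1]
    - [0, 0, 0, 0, 0, -0.12, 1]
    - [0, 0, 0, 0, 0, -0.12, 1]
    - [0, 0, 0, 0, 0, -0.12, 1]
    - [0, 0, 0, 0, 0, 0, 1]

```text
t: 9.67
tcp_pos: [0.4361, 0.1493, 0.2143]
tool_rot: [0.154, 0.987, -0.001, -0.04]
force: [-1.2, 0.0, -0.0]
finger_gap: 1.003
```

```bash
python3 - <<'E'
from h import *
go([.474,.207,.24],down(73))
E
```

```text
tcp [0.4361 0.1493 0.2143] azy 72.3 t 9.67 F [-1.2  0.  -0. ] gap 1.003 q [ 0.08  0.36  1.8   0.02  1.05 -1.19]
shift tool mm [-16.4  66.  -28.1] turn [-0.015 -0.078 -0.013]
```

Request:
servo_tool:
  motion:
    - [-5, 25, -5, -0.015, -0.08, -0.013, 1]
    - [-8, 25, 0, 0, 0, 0, 1]
    - [-3, 15, 0, 0, 0, 0, 1]
    - [0, 0, 0, 0, 0, 0, 1]

```text
t: 10.0
tcp_pos: [0.4682, 0.2064, 0.2123]
tool_rot: [0.155, 0.988, -0.002, -0.004]
force: [0.3, 0.2, 0.4]
finger_gap: 0.996
```

```bash
python3 - <<'E'
from h import *
import pickle
go([.476,.206,.20],down(73))
s=snap('wrist','w5.png');pickle.dump(s,open('w5.pkl','wb'))
E
```

```text
tcp [0.4682 0.2064 0.2123] azy 72.1 t 10.0 F [0.3 0.2 0.4] gap 0.996 q [ 0.2   0.41  1.73 -0.    1.02 -1.06]
shift tool mm [-7.7  2.1 12.2] turn [-0.006 -0.008 -0.015]
```

View pics/w5.png

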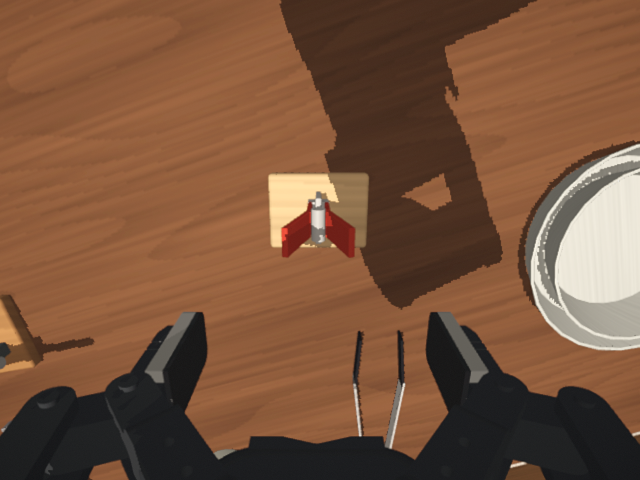

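The foot looks square in the view. The lever tops at about (285,240) and (350,240) are centred between the fingers.

```bash
python3 - <<'E'
from h import *
import pickle
s=pickle.load(open('w5.pkl','rb'))
cv2.imwrite('pics/w5c.png',cv2.resize(s['frame'][165:265,260:380],None,fx=6,fy=6,interpolation=cv2.INTER_CUBIC)[:,:,::-1])
E
```

```text
(no output)
```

View pics/w5c.png

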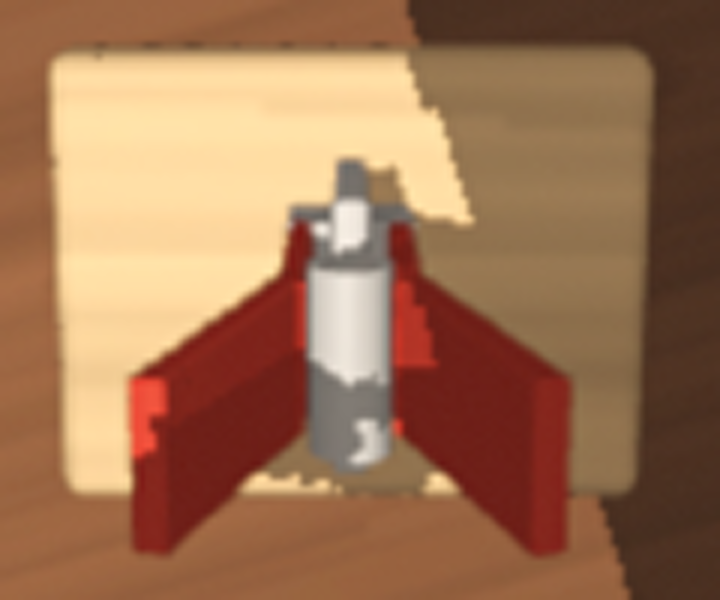

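```bash
python3 - <<'E'
from h import *
import pickle
s=pickle.load(open('w5.pkl','rb'))
C=lambda x,y:(260+x/6-.4,165+y/6-.4)
a=onz(s,*C(151,464),.100);b=onz(s,*C(552,464),.100);print(a,b,(a+b)/2,np.linalg.norm(a-b),np.degrees(np.arctan2(*(b-a)[1::-1])))
f=[onz(s,*C(*p),.012) for p in((48,48),(655,45),(638,495),(68,497))];print(np.mean(f,0))
go([.4765,.2065,.12],down(72.8))
E
```

```text
[0.46914058 0.18422561 0.1       ] [0.48334748 0.228619   0.1       ] [0.47624403 0.20642231 0.1       ] 0.04661125457853335 72.25413544864585
[0.47709319 0.20622094 0.012     ]
tcp [0.4673 0.2054 0.212 ] azy 72.2 t 10.05 F [-0.3  0.3 -0.9] gap 0.997 q [ 0.2   0.41  1.73 -0.    1.02 -1.06]
shift tool mm [-9.2  4.6 91.9] turn [-0.007 -0.009 -0.011]
```

Consistent at (0.4765, 0.2063). Descending.

Request:
servo_tool:
  motion:
    - [-9, 3, 15, -0.007, -0.009, -0.01, 1]
    - [-3, 0, 20, 0, 0, 0, 1]
    - [0, 0, 20, 0, 0, 0, 1]
    - [0, 0, 15, 0, 0, 0, 1]
    - [0, 0, 0, 0, 0, 0, 1]

```text
t: 10.47
tcp_pos: [0.4759, 0.2008, 0.1371]
tool_rot: [0.154, 0.988, -0.002, -0.003]
force: [-0.3, -0.0, 0.2]
finger_gap: 1.0
```

```bash
python3 - <<'E'
from h import *
go([.4765,.2065,.074],down(72.8))
E
```

```text
tcp [0.4759 0.2008 0.1371] azy 72.3 t 10.47 F [-0.3 -0.   0.2] gap 1.0 q [ 0.18  0.53  1.79 -0.    0.84 -1.08]
shift tool mm [ 0.8  6.  63. ] turn [-0.005 -0.006 -0.009]
```

Request:
servo_tool:
  motion:
    - [1, 6, 5, -0.005, -0.006, -0.009, 1]
    - [0, 1, 16, 0, 0, 0, 1]
    - [0, 0, 16, 0, 0, 0, 1]
    - [0, 0, 14, 0, 0, 0, 1]
    - [0, 0, 6, 0, 0, 0, 1]
    - [0, 0, 0, 0, 0, 0, 1]

```text
t: 10.97
tcp_pos: [0.4764, 0.2066, 0.0793]
tool_rot: [0.152, 0.988, -0.0, 0.001]
force: [-0.1, -0.5, 0.6]
finger_gap: 1.003
```

```bash
python3 - <<'E'
from h import *
go([.4765,.2065,.074],down(72.8))
s=snap('wrist','w6.png')
E
```

```text
tcp [0.4764 0.2066 0.0793] azy 72.5 t 10.97 F [-0.1 -0.5  0.6] gap 1.003 q [ 0.19  0.63  1.82 -0.    0.69 -1.07]
shift tool mm [-0.1 -0.1  5.3] turn [ 0.     0.001 -0.006]
```

View pics/w6.png

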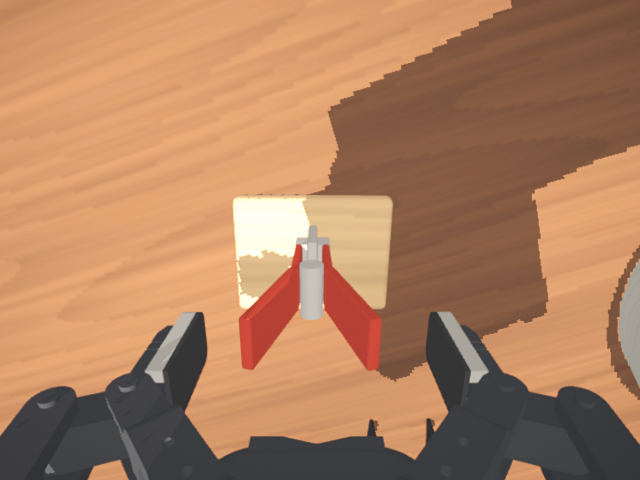

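The levers (243–380, 315–368) sit between the pads. I'll lower 4 mm and squeeze.

Request:
servo_tool:
  motion:
    - [0, 0, 5, 0, 0, 0, 1]
    - [0, 0, 0, 0, 0, 0, 0.2]
    - [0, 0, 0, 0, 0, 0, -0.3]
    - [0, 0, 0, 0, 0, 0, -1]
    - [0, 0, 0, 0, 0, 0, -1]
    - [0, 0, 0, 0, 0, 0, -1]
    - [0, 0, 0, 0, 0, 0, -1]
    - [0, 0, 0, 0, 0, 0, -1]
    - [0, 0, 0, 0, 0, 0, -1]
    - [0, 0, 0, 0, 0, 0, -1]
  grip_force: 25

```text
t: 11.85
tcp_pos: [0.4824, 0.2071, 0.0836]
tool_rot: [0.152, 0.988, 0.002, 0.009]
force: [0.9, 0.3, -1.4]
finger_gap: 0.21
```

```bash
python3 - <<'E'
from h import *
go([.4765,.2065,.074],down(72.8))
s=snap('wrist','w7.png')
E
```

```text
tcp [0.4824 0.2071 0.0836] azy 72.6 t 11.85 F [ 0.9  0.3 -1.4] gap 0.21 q [ 0.19  0.62  1.82 -0.    0.68 -1.07]
shift tool mm [ 5.6 -2.4  9.5] turn [ 0.007  0.017 -0.004]
```

View pics/w7.png

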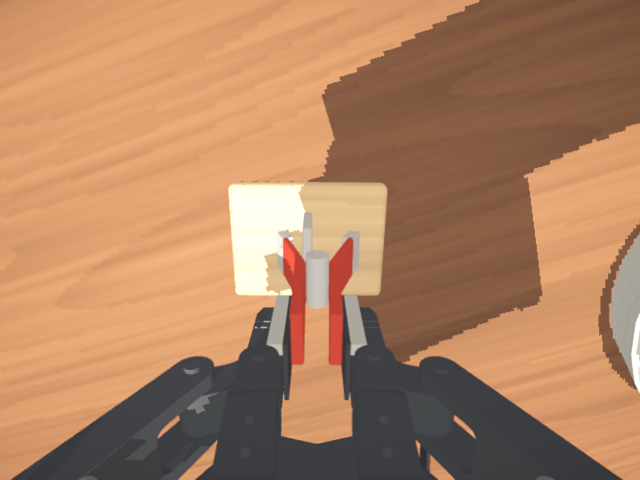

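The clip is squeezed fully open: levers parallel, jaws spread either side of the fin at (308,230). Now lift.

Request:
servo_tool:
  motion:
    - [0, 0, -5, 0, 0, 0, -1]
    - [0, 0, -10, 0, 0, 0, -1]
    - [0, 0, -15, 0, 0, 0, -1]
    - [0, 0, -15, 0, 0, 0, -1]
    - [0, 0, -20, 0, 0, 0, -1]
    - [0, 0, -20, 0, 0, 0, -1]
    - [0, 0, -20, 0, 0, 0, -1]
    - [0, 0, -20, 0, 0, 0, -1]
    - [0, 0, -20, 0, 0, 0, -1]
    - [0, 0, 0, 0, 0, 0, -1]

```text
t: 12.73
tcp_pos: [0.4769, 0.2068, 0.2374]
tool_rot: [0.152, 0.988, 0.001, 0.005]
force: [0.2, 0.7, -0.2]
finger_gap: 0.218
```

```bash
python3 - <<'E'
from h import *
import pickle
go([.45,.10,.24],down(-5.5))
w=snap('wrist','w8.png');s=snap('scene','s8.png');pickle.dump((w,s,manip.sense()),open('p8.pkl','wb'))
cv2.imwrite('pics/s8c.png',cv2.resize(s['frame'][100:250,260:420],None,fx=4,fy=4,interpolation=cv2.INTER_CUBIC)[:,:,::-1])
E
```

```text
tcp [0.4769 0.2068 0.2374] azy 72.6 t 12.73 F [ 0.2  0.7 -0.2] gap 0.218 q [ 0.2   0.37  1.69 -0.    1.06 -1.07]
shift tool mm [  -6.4 -110.    -2.9] turn [0.01  0.006 1.362]
```

View pics/w8.png

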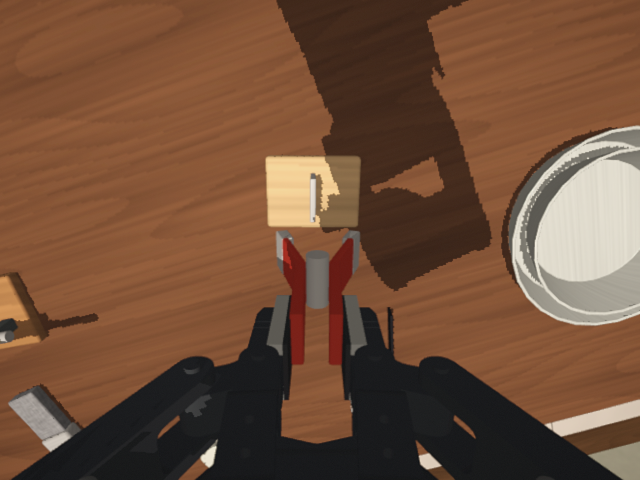

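View pics/s8c.png

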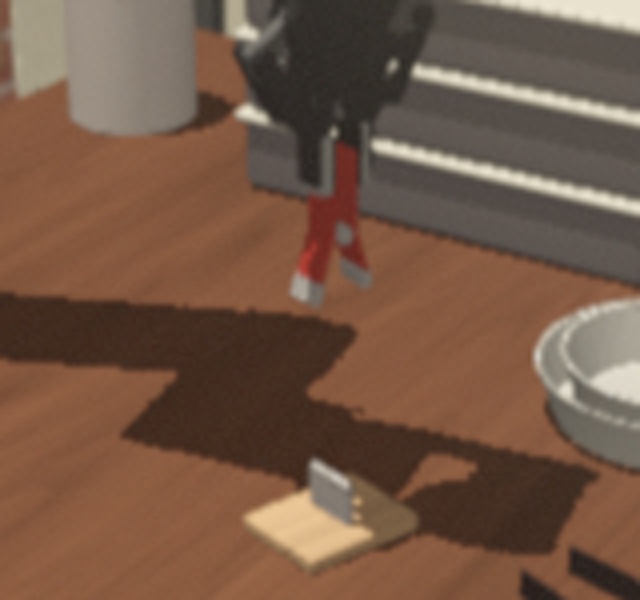

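The clip is lifted, wide open, with the rest's fin left behind. I'll triangulate the pivot's visible end and the jaw tips to get the clip's pose in the hand.

```bash
python3 - <<'E'
from h import *
import pickle
w,s,st=pickle.load(open('p8.pkl','rb'))
a=cv2.resize(w['frame'][215:405,250:385],None,fx=3,fy=3,interpolation=cv2.INTER_CUBIC)
b=cv2.resize(s['frame'][130:180,325:361],None,fx=10,fy=10,interpolation=cv2.INTER_CUBIC)
o=np.zeros((600,800,3),np.uint8);o[:a.shape[0],:a.shape[1]]=a;o[:500,420:780]=b
cv2.imwrite('pics/c8.png',o[:,:,::-1])
E
```

```text
(no output)
```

View pics/c8.png

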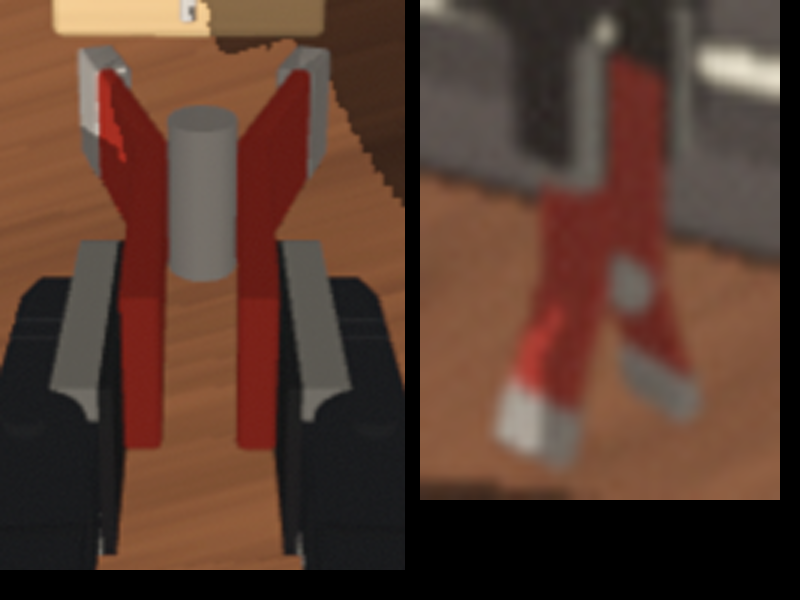

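```bash
python3 - <<'E'
from h import *
import pickle
w,s,st=pickle.load(open('p8.pkl','rb'))
R=Ro.from_quat(st['tool_rot']);loc=lambda P:(R.inv().apply(P-st['tcp_pos'])*1000).round(1)
C=lambda x,y:(250+x/3-.3,215+y/3-.3);S=lambda x,y:(325+(x-420)/10-.45,130+y/10-.45)
P,e=tri(w,C(201,262),s,S(632,283));print('pivot end(-x)',P,e,loc(P))
for n,a,b in(('jawL bottom near corner',C(100,180),S(537,460)),):
    P,e=tri(w,a,s,b);print(n,loc(P),e)
fwd=-np.array(w['world_from_camera'])[:3,2]
for dep in(.144,.148,.152):
    o,d=ray(w,*C(199,372));P=o+d*dep/(d@fwd);print('levertop',dep,loc(P))
# known tool plane: lever corners x extents at given local z
for z in(-28,-24,-20,-16,-12):
    out=[]
    for p in(C(120,297),C(278,297),C(125,447),C(276,447)):
        o,d=ray(w,*p);ol=R.inv().apply(o-st['tcp_pos'])*1000;dl=R.inv().apply(d);out.append((ol+dl*(z-ol[2])/dl[2])[:2])
    out=np.array(out);print(z,out.round(1).tolist(),'x-ext',(out[:2,0].mean()-out[2:,0].mean()).round(1),'y',(out[1,1]-out[0,1]).round(1))
print('cam in tool',loc(np.array(w['world_from_camera'])[:3,3]))
E
```

```text
pivot end(-x) [0.48696234 0.20473816 0.20768541] 0.002782613126557531 [-11.9   2.1  26.5]
jawL bottom near corner [-11.8 -21.2  64.5] 0.011485655140125546
levertop 0.144 [ -1.2   2.7 -22.5]
levertop 0.148 [ -3.5   2.7 -19.1]
levertop 0.152 [ -5.8   2.7 -15.7]
-28 [[12.7, -6.4], [12.6, 11.8], [-8.1, -6.3], [-8.2, 12.0]] x-ext 20.8 y 18.2
-24 [[10.3, -6.7], [10.3, 12.1], [-11.2, -6.6], [-11.2, 12.4]] x-ext 21.5 y 18.8
-20 [[7.9, -7.0], [7.9, 12.4], [-14.3, -6.9], [-14.3, 12.7]] x-ext 22.2 y 19.4
-16 [[5.6, -7.3], [5.6, 12.7], [-17.3, -7.2], [-17.4, 13.0]] x-ext 22.9 y 20.1
-12 [[3.2, -7.6], [3.2, 13.1], [-20.4, -7.5], [-20.4, 13.4]] x-ext 23.6 y 20.7
cam in tool [  82.2    2.2 -146. ]
```

The two measures of the clip in hand agree (lever top at tool z −18.5, pivot at +26.5). That puts the mouth about 68.5 mm below the TCP, centred within about 2 mm. The plate's mid-plane comes from the pin grip: x ≈ 0.513 at y = −0.20. Target TCP is about (0.513, −0.200, 0.183).

Request:
servo_tool:
  motion:
    - [0, -10, -20, 0, 0, 0, -1]
    - [0, -20, -20, 0, 0, 0.12, -1]
    - [0, -20, 0, 0, 0, 0.12, -1]
    - [0, -20, 0, 0, 0, 0.12, -1]
    - [0, -20, 0, 0, 0, 0.12, -1]
    - [0, -20, 0, 0, 0, 0.12, -1]
    - [0, -10, 0, 0, 0, 0.12, -1]
    - [-10, 0, 0, 0, 0, 0.12, -1]
    - [-10, 0, 0, 0, 0, 0.12, -1]
    - [-10, 0, 0, 0, 0, 0.12, -1]
    - [-10, 0, 0, 0, 0, 0.12, -1]
    - [0, 0, 0, 0, 0, 0, -1]

```text
t: 13.83
tcp_pos: [0.4084, 0.0642, 0.2597]
tool_rot: [0.7, 0.713, -0.013, -0.012]
force: [0.0, -1.1, -0.7]
finger_gap: 0.217
```

```bash
python3 - <<'E'
from h import *
go([.513,-.1995,.27],down(-5.5))
E
```

```text
tcp [0.4084 0.0642 0.2597] azy 1.0 t 13.83 F [ 0.  -1.1 -0.7] gap 0.217 q [-0.11  0.21  1.87 -0.01  1.09 -0.13]
shift tool mm [-265.6   99.4  -13.6] turn [-0.034  0.003  0.114]
```

Request:
servo_tool:
  motion:
    - [-15, 5, -10, -0.03, 0, 0.11, -1]
    - [-25, 10, -5, 0, 0, 0, -1]
    - [-25, 10, 0, 0, 0, 0, -1]
    - [-25, 10, 0, 0, 0, 0, -1]
    - [-25, 10, 0, 0, 0, 0, -1]
    - [-25, 10, 0, 0, 0, 0, -1]
    - [-25, 10, 0, 0, 0, 0, -1]
    - [-25, 10, 0, 0, 0, 0, -1]
    - [-25, 10, 0, 0, 0, 0, -1]
    - [-15, 5, 0, 0, 0, 0, -1]
    - [0, 0, 0, 0, 0, 0, -1]

```text
t: 14.75
tcp_pos: [0.4753, -0.1744, 0.2596]
tool_rot: [0.727, 0.686, -0.007, -0.015]
force: [0.4, -0.0, -1.0]
finger_gap: 0.219
```

```bash
python3 - <<'E'
from h import *
go([.513,-.1995,.26],down(-5.5))
E
```

```text
tcp [ 0.4753 -0.1744  0.2596] azy -3.3 t 14.75 F [ 0.4 -0.  -1. ] gap 0.219 q [-0.57  0.35  1.67 -0.01  1.16 -0.51]
shift tool mm [-22.9  39.1  -1.9] turn [-0.031 -0.01   0.038]
```

Request:
servo_tool:
  motion:
    - [-10, 14, -2, -0.03, -0.01, 0.038, -1]
    - [-8, 14, 0, 0, 0, 0, -1]
    - [-4, 10, 0, 0, 0, 0, -1]
    - [0, 0, 0, 0, 0, 0, -1]

```text
t: 15.08
tcp_pos: [0.5094, -0.1953, 0.2561]
tool_rot: [0.738, 0.674, -0.001, -0.007]
force: [0.1, -0.8, -0.3]
finger_gap: 0.213
```

```bash
python3 - <<'E'
from h import *
go([.513,-.1995,.24],down(-5.5))
snap('wrist','w9.png');snap('scene','s9.png')
E
```

```text
tcp [ 0.5094 -0.1953  0.2561] azy -5.2 t 15.08 F [ 0.1 -0.8 -0.3] gap 0.213 q [-0.57  0.4   1.59  0.    1.16 -0.48]
shift tool mm [-3.9  4.2 16. ] turn [-0.011 -0.008  0.005]
```

View pics/w9.png

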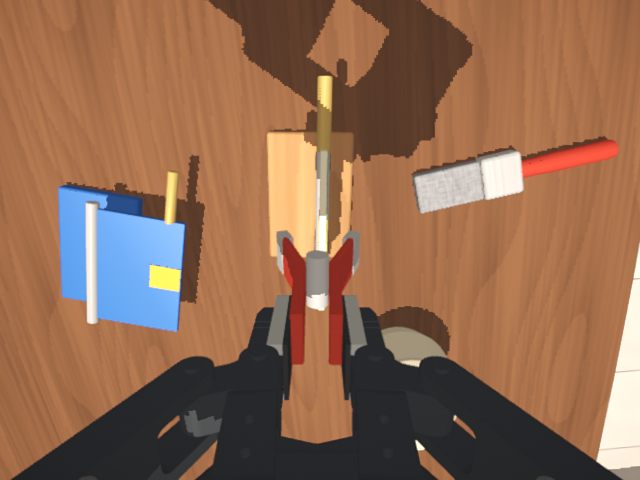

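View pics/s9.png

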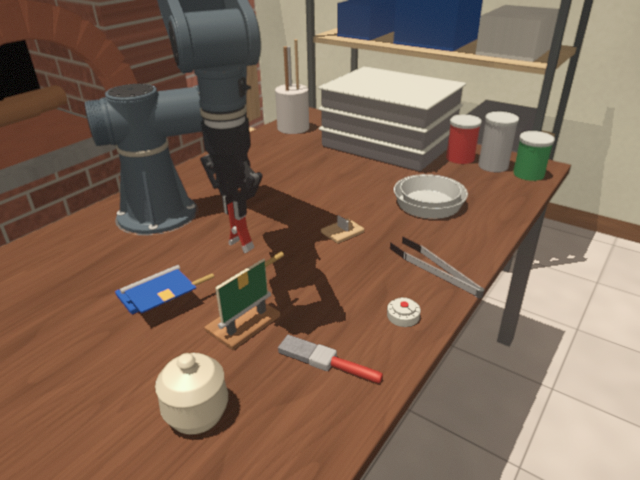

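Wrist: the plate edge (x≈322) lies between the jaws (283–353), and about 4 mm of y remains, which agrees with the numbers. I'll correct, then lower in steps.

Request:
servo_tool:
  motion:
    - [-4, 5, 3, -0.011, -0.008, 0.005, -1]
    - [0, 0, 6, 0, 0, 0, -1]
    - [0, 0, 6, 0, 0, 0, -1]
    - [0, 0, 0, 0, 0, 0, -1]

```text
t: 15.52
tcp_pos: [0.5102, -0.1953, 0.2392]
tool_rot: [0.739, 0.674, -0.001, -0.003]
force: [-0.1, 0.1, -0.7]
finger_gap: 0.218
```

```bash
python3 - <<'E'
from h import *
go([.513,-.1995,.183],down(-5.5))
E
```

```text
tcp [ 0.5102 -0.1953  0.2392] azy -5.3 t 15.52 F [-0.1  0.1 -0.7] gap 0.218 q [-0.57  0.41  1.62 -0.    1.11 -0.48]
shift tool mm [-4.1  3.5 56.2] turn [-0.005 -0.002  0.004]
```

Request:
servo_tool:
  motion:
    - [-5, 4, 0, -0.005, 0, 0.004, -1]
    - [0, 0, 7, 0, 0, 0, -1]
    - [0, 0, 7, 0, 0, 0, -1]
    - [0, 0, 0, 0, 0, 0, -1]

```text
t: 15.85
tcp_pos: [0.5134, -0.2006, 0.2236]
tool_rot: [0.74, 0.672, 0.001, -0.001]
force: [0.1, -0.3, -1.0]
finger_gap: 0.218
```

```bash
python3 - <<'E'
from h import *
go([.513,-.1995,.183],down(-5.5))
s=snap('wrist');snap('scene','s10.png')
a=cv2.resize(s['frame'][190:390,210:430],None,fx=2,fy=2,interpolation=cv2.INTER_CUBIC)[:,:,::-1]
b=cv2.resize(cv2.imread('pics/s10.png')[180:340,190:310],(300,400),interpolation=cv2.INTER_CUBIC)
cv2.imwrite('pics/c10.png',np.hstack([a,b]))
E
```

```text
tcp [ 0.5134 -0.2006  0.2236] azy -5.5 t 15.85 F [ 0.1 -0.3 -1. ] gap 0.218 q [-0.58  0.44  1.63  0.    1.08 -0.48]
shift tool mm [ 0.9 -0.5 40.6] turn [-0.    -0.003 -0.001]
```

View pics/c10.png

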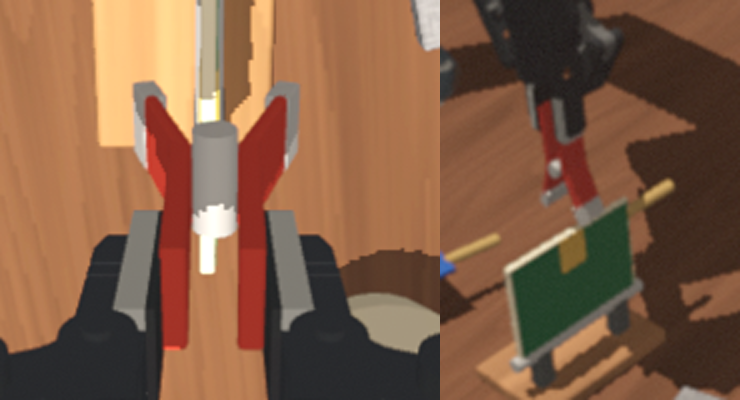

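Wrist: the plate edge at x≈208 lies between the jaws (135–298, pivot 215). It is roughly 2 mm left of centre, so I'll shift −1 mm and lower.

Request:
servo_tool:
  motion:
    - [0, -1.5, 5, 0, 0, 0, -1]
    - [0, 0, 6, 0, 0, 0, -1]
    - [0, 0, 6, 0, 0, 0, -1]
    - [0, 0, 0, 0, 0, 0, -1]

```text
t: 16.28
tcp_pos: [0.5126, -0.2009, 0.2065]
tool_rot: [0.74, 0.672, 0.001, 0.0]
force: [-0.8, -0.5, -1.0]
finger_gap: 0.222
```

```bash
python3 - <<'E'
from h import *
go([.512,-.1995,.183],down(-5.5))
s=snap('wrist');snap('scene','s11.png')
a=cv2.resize(s['frame'][190:390,210:430],None,fx=2,fy=2,interpolation=cv2.INTER_CUBIC)[:,:,::-1]
b=cv2.resize(cv2.imread('pics/s11.png')[180:340,190:310],(300,400),interpolation=cv2.INTER_CUBIC)
cv2.imwrite('pics/c11.png',np.hstack([a,b]))
E
```

```text
tcp [ 0.5126 -0.2009  0.2065] azy -5.5 t 16.28 F [-0.8 -0.5 -1. ] gap 0.222 q [-0.58  0.46  1.65  0.    1.03 -0.48]
shift tool mm [ 1.3 -0.7 23.5] turn [ 0.002 -0.002 -0.001]
```

View pics/c11.png

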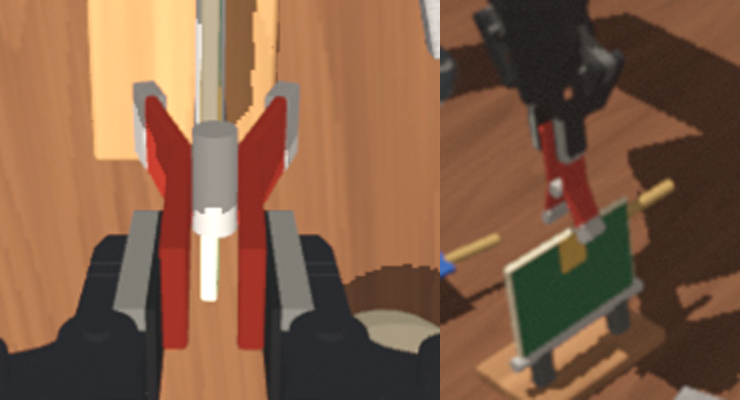

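The jaws now straddle the edge, with the green-side jaw in front of the yellow patch. Lower on.

Request:
servo_tool:
  motion:
    - [1, -1, 6, 0, 0, 0, -1]
    - [0, 0, 6, 0, 0, 0, -1]
    - [0, 0, 6, 0, 0, 0, -1]
    - [0, 0, 4, 0, 0, 0, -1]
    - [0, 0, 0, 0, 0, 0, -1]
    - [0, 0, 0, 0, 0, 0, -1]

```text
t: 16.88
tcp_pos: [0.5126, -0.2001, 0.1833]
tool_rot: [0.74, 0.672, 0.002, 0.002]
force: [-0.1, -0.0, -0.5]
finger_gap: 0.22
```

```bash
python3 - <<'E'
from h import *
import pickle
go([.512,-.1995,.183],down(-5.5))
s=snap('wrist');q=snap('scene','s12.png');pickle.dump((s,q,manip.sense()),open('p12.pkl','wb'))
a=cv2.resize(s['frame'][190:390,210:430],None,fx=2,fy=2,interpolation=cv2.INTER_CUBIC)[:,:,::-1]
b=cv2.resize(cv2.imread('pics/s12.png')[210:300,210:291],(360,400),interpolation=cv2.INTER_CUBIC)
cv2.imwrite('pics/c12.png',np.hstack([a,b]))
E
```

```text
tcp [ 0.5126 -0.2001  0.1833] azy -5.5 t 16.88 F [-0.1 -0.  -0.5] gap 0.22 q [-0.58  0.49  1.67  0.    0.97 -0.48]
shift tool mm [ 0.5 -0.6  0.3] turn [ 0.005 -0.    -0.   ]
```

View pics/c12.png

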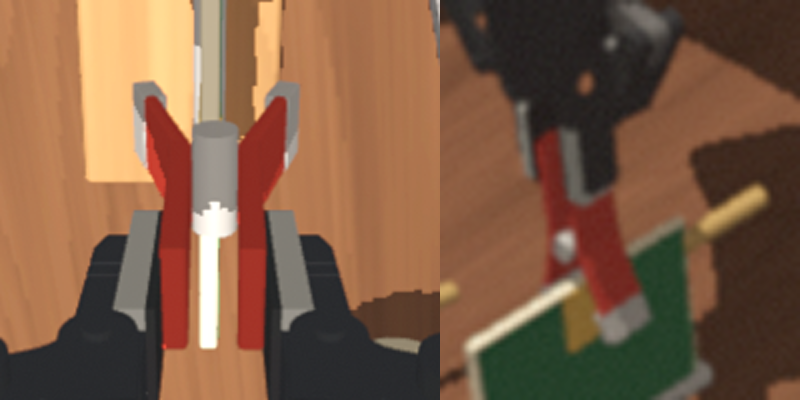

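```bash
python3 - <<'E'
from h import *
import pickle
w,s,st=pickle.load(open('p12.pkl','rb'))
R=Ro.from_quat(st['tool_rot']);W=lambda p:st['tcp_pos']+R.apply(np.array(p)/1000)
cr=lambda p:((p[0]-210)*4.444+440,(p[1]-210)*4.444)
print('pivot end pred crop',cr(proj(s,W([-12,0,26.5]))),'obs 565,245')
print('jaw tip -x corner pred',cr(proj(s,W([-12,19,71.5]))))
for nm,y in(('R',-.06),('L',.06)):
    a=np.radians(-5.5);P=np.array([.5127,-.2015,.135])+y*np.array([-np.sin(a),np.cos(a),0]);print(nm,cr(proj(s,P)),proj(w,P))
P=np.array([.5127,-.2015,.135]);print('edge mid',cr(proj(s,P)))
E
```

```text
pivot end pred crop (np.float64(551.8913284298943), np.float64(242.89181787994966)) obs 565,245
jaw tip -x corner pred (np.float64(593.4341395765023), np.float64(346.7681266445625))
R (np.float64(465.7427511842676), np.float64(342.3166047929606)) [315.527052   365.85240585]
L (np.float64(678.3686644979834), np.float64(210.64403810024612)) [315.42996346 160.08620166]
edge mid (np.float64(576.2580970323982), np.float64(273.8818031305569))
```

Both cameras put the clip about 2 mm towards +tool y of the plate's mid-plane, well within tolerance. I'll centre it with a small shift and settle.

Request:
servo_tool:
  motion:
    - [0, -2, 0, 0, 0, 0, -1]
    - [0, 0, 0, 0, 0, 0, -1]
    - [0, 0, 0, 0, 0, 0, -1]
    - [0, 0, 0, 0, 0, 0, -1]

```text
t: 17.32
tcp_pos: [0.511, -0.2003, 0.1844]
tool_rot: [0.74, 0.672, 0.002, 0.003]
force: [0.8, 0.2, -1.0]
finger_gap: 0.22
```

```bash
python3 - <<'E'
from h import *
go([.512,-.1995,.183],down(-5.5))
s=snap('wrist');q=snap('scene','s13.png')
a=cv2.resize(s['frame'][190:390,210:430],None,fx=2,fy=2,interpolation=cv2.INTER_CUBIC)[:,:,::-1]
b=cv2.resize(cv2.imread('pics/s13.png')[210:300,210:291],(360,400),interpolation=cv2.INTER_CUBIC)
cv2.imwrite('pics/c13.png',np.hstack([a,b]))
E
```

```text
tcp [ 0.511  -0.2003  0.1844] azy -5.5 t 17.32 F [ 0.8  0.2 -1. ] gap 0.22 q [-0.58  0.49  1.68  0.    0.97 -0.48]
shift tool mm [0.9 0.9 1.4] turn [ 0.007  0.001 -0.   ]
```

View pics/c13.png

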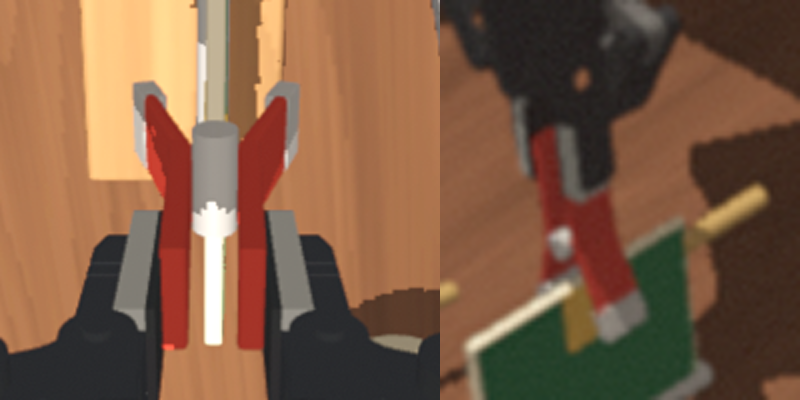

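View pics/s13.png

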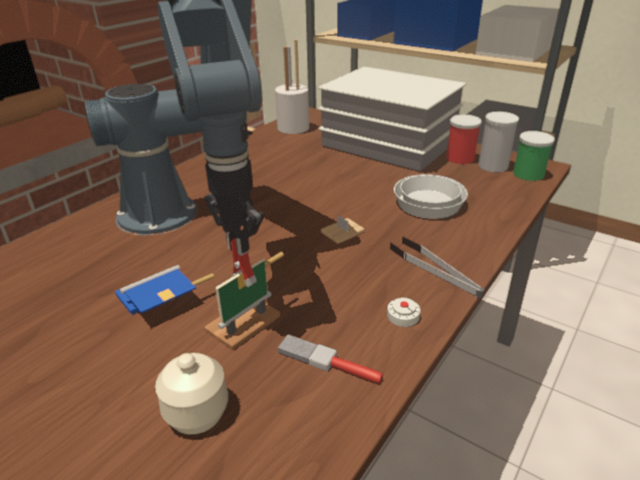

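The edge (x≈214) is now centred under the pivot (215), the jaws are wide on both sides, and the bystanders are untouched. Handing in.

```bash
python3 -c "
from station import manip
s=manip.sense();print(s['force'],abs(s['qd']).max());print(manip.sign_off())"
```

```text
[-0.55292688  0.64122556 -0.58226723] 0.002673934070164768
the job is handed in; nothing more can be done
None
```

I handed the job in at about 17.4 s, with the clip held wide open over the yellow mark on the upright plate. The hand-in gave no verdict, so I can't confirm a pass.

- **Plate:** I gripped the brass pin and swung the plate up to its stop. The force rose there with no further movement, and the green face shows. The clip was still on its rest the whole time.
- **Clip:** I squeezed it fully open at 25 N (gripper opening 0.22), lifted it off the rest and lowered it over the middle of the top edge.

**Last checks:**
- **Position:** By my measurements the plate edge is centred between the jaws, and the mouth is about 19 mm below the top edge. The clip is upright and square to within about 0.01 rad.
- **Contact:** The wrist force is about 1 N, which is its noise level. The arm is at rest.
- **Other things:** Nothing else looks moved in the last scene picture.

**Disagreements:** The camera and pin-grip estimates of the plate's mid-plane differed by about 2 mm. The scene camera put the clip about 4 mm off my prediction. I made a final 2 mm centring shift, and both differences are within the tolerances.

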